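# Load the drilling jig and hold its cover down

## Robot

A 7-joint arm with a two-finger parallel gripper is mounted at the origin on the work surface. World frame = base frame: x ahead of the robot, y to its left, z up, the work surface at z = 0. Lengths are in m, angles in rad, forces in N, time in s.
With the tool pointing down it reaches from about 0.35 to 0.9 m from the base axis. Payload 8.1 kg.
Tool frame: the origin (TCP) lies midway between the tips of the shut fingers; the grasp point (between the pads) lies 19 mm behind it (arm.pinch_z is the distance from the TCP to the grasp point, in m); z points along the fingers, y is the direction in which the jaws open and shut (so a half turn about z gives the same grasp; the last joint's range is limited). The gripper opens to 92 mm and grips with 3 to 60 N. Pads are 19 mm wide; open, the fingers measure 130 mm over their backs; the gripper's body (75 mm by 190 mm) begins 47 mm behind the grasp point.
Start: joints at [-1.437, 0.434, 0.025, 1.573, -0.012, 1.134, -0.075], TCP at [0.147, 0.608, 0.227] pointing down, gripper open.
Joint ranges: [-2.62, 2.62], [-0.44, 2.09], [-1.27, 1.32], [0.08, 2.57], [-1.32, 4.46], [0.12, 2], [-2.74, 2.74]. Speed limits (rad/s): [2.22, 2.22, 3.01, 3.01, 3.14, 3.14, 3.14].

## Interface

Orientations are given as a rotation vector (axis times angle).
In Python, from cell import arm, eyes gives the robot as it stands.
- The arm moves only by the tool apply_moves, never from a script. Its argument "targets" is one flat list of numbers, 5 for each row, row after row: the closure, from 0 (fully open) to 1 (shut), then the shift along the tool's x, y, z each as a share of 40 cm, from -1 to 1, then the turn about the tool's z as a share of pi/2 rad, from -1 to 1. A call has 1 to 20 rows; each row shifts and turns the commanded pose from where the row before left it, along the tool's axes as they then stand; what a row does not reach is not made up. A row lasts 1/8 s, in which the tool goes at most 62.5 mm and 10.7 degrees, less where a joint would pass 70% of its speed; a pose out of reach is approached as far as the arm can. A call with a number of a shift or a turn outside -1 to 1 is refused whole. A call with a gripper value outside its range is refused whole. The fingers move at their own pace and stop on an object; "grip_force" is the grip in N (left out, the last holds). Time passes only in rows, so rows that do not move let the fingers close. It gives the time, the measured TCP pose, the force and the opening at its end, in the units of the state.
- arm.observe(): the state, without advancing time (a new reading comes with each control period).
- eyes.get_image(name): name is "side" or "top" or "wrist"; returns the picture (480x640x3 uint8, red, green, blue); there is no depth.
- eyes.camera_params(name): a dict with "camera_matrix" (3x3 intrinsics, pixels), "xyz" and "attitude" of the camera in the world; the wrist camera has in their place "hand_eye" (4x4, takes a point from camera to tool coordinates, whose origin is the TCP and whose axes are the flange's). Camera axes: x right, y down, z forward; pixel columns grow to the right and rows downward; lengths in m; the calibration is good to about 2 mm. A picture is of the moment at which its call begins: read the wrist's pose just before it. camera_params takes no time and is no camera call.
- arm.sign_off(): hands the job in, once; it reports no verdict.
The state is a dict: "clock": time; "joints": joint angles; "dq": joint speeds; "joint_efforts": joint torques, N m; "position": TCP position; "ee_rot": TCP orientation; "force": force on the tool from outside, world axes, zero at the start; "ft_torque": the same for the moment, N m; "width": opening from 0.0 (shut) to 1.0 (fully open).
Only numpy, scipy, OpenCV 4.12 (cv2) and the standard library are available. Lean on these libraries where they do the work, as an engineer would, in place of code of your own. Each camera call takes 0.05 s, during which the arm holds its last target.

## Task

Put the undrilled beech blank flat into the nest of the drilling jig and let go of it, then take the jig cover by its handle, lay it over the blank and slide it about until it drops onto the two guide pins that it hides. Press the cover down against the pin springs until it lies flat on the blank all round, and finish while still holding it pressed down, ready for drilling. Leave the other things on the bench where they are.

Things in the scene. Friction and masses are not known exactly. Their poses are not given: they have to be found in the camera images.
- jig_nest (a point): Centre of the drilling jig's nest floor, on top of its 18 mm dark film-faced ply base (110 x 236 mm, fixed to the bench). z up, y along the jig. The nest is a pocket 53 mm (x) by 123 mm (y) with beech fences 10 mm high and wide, inner top edges bevelled 4 mm; the long fences have a 50 mm gap in the middle for fingers. Pins stand at y = +86 and -86 mm.
- pin_l (a point): Top of the guide pin at the jig's +y end, 40 mm above the nest floor: steel, 12 mm across, the last 8 mm narrowing to a 5 mm nose.
- pin_r (a point): Top of the like pin at the jig's -y end. Round each pin a steel sleeve 24 mm across sits on a return spring, its top 30 mm above the nest floor.
- sleeve_l (a joint): Travel of the +y pin's sprung sleeve (m): 0 = up, grows as it is pushed down; stop at 0.010. The other sleeve is alike. The laid-on cover sinks them about 1 mm by its weight; at 0.006 the cover meets the blank. That takes about 14 N on both together, the cover's weight of 3.5 to 5.5 N included; let go, it springs up about 5 mm.
- blank_center (a point): Centre of the undrilled blank: a plain pale beech block 50 (x) x 120 (y) x 24 mm (z), about 0.1 kg, lying flat on the bench at the start; this point is 12 mm above its underside. y is its length. Either way round fits the nest.
- cover_handle (a point): Centre of the cover's wooden handle bar: along y over the plate's middle, 18 mm wide (x), 64 long, 20 high; this point is 57 mm above the cover's underside, the bar's bottom 26 mm above the plate's top. The cover lies flat on the bench at the start. Pressed home on the blank its underside is 24 mm, this point 81 mm above the nest floor. Either way round fits.
- cover_plate (a point): Centre of the cover's underside. The cover is a plate 80 (x) x 204 (y) x 21 mm of ply with an aluminium top, about 0.45 kg. In the underside at y = +86 and -86 mm are blind bores for the pins, 15 mm wide, 18 mm deep, bevelled 1 mm, not seen from above. Two drill bushes 18 mm across, 3 mm high, stand on top at y = +46 and -46 mm.
- try_square: joiner's try square lying flat: dark wooden stock 115 mm, steel blade 150 mm (bystander; origin at its underside)
- pencil: flat dark carpenter's pencil, 170 mm long, 12 mm wide (bystander; origin at its underside)
- sanding_block: cork sanding block 65 x 115 x 32 mm (bystander; origin at its underside)
- offcut: plywood strip 35 x 170 x 15 mm (bystander; origin at its underside)
- screwdriver: screwdriver lying flat, 200 mm long, black handle (bystander; origin at its underside)
- glue: standing white glue bottle, 56 mm across, 150 mm high (bystander; origin at its underside)
- drilled_part: finished part: same outline as the blank but darker and with two drilled holes; lies beyond the jig (bystander; origin at its underside)
Not all that is in view belongs to the job. Leave any turquoise look-alike of the part that bears cover_handle alone.

How it is judged:
By the outcome, as a careful person would: the job done as asked, in the order asked, and still so for the second after the job is handed in, while the arm keeps its last pose, push and grip.
It also fails if it takes over 51 s, if anything falls off the work surface, if the arm or the gripper's body presses on something with over 40 N, if the wrist force passes 120 N, or if a joint passes its speed limit or range.

## Working session

There is one attempt and no reset: what is moved stays moved. The work goes in short steps, Python scripts to look and compute and a tool call to move; the robot and the scene stay as the last step left them, time stands still between calls to the robot, and variables do not carry over. Pictures are saved under pics/ and viewed, and the job is handed in when it is done.

Besides the shell and the picture viewer there is one more tool, called after ">>>" by a JSON object that holds its "method" and its "body". apply_moves: Moves the arm, as the interface text tells. Its arguments: {"type":"object","properties":{"targets":{"type":"array"},"grip_force":{"type":"number"}},"required":["targets"]}

```bash
ls; mkdir -p pics; python3 - <<'E'
from cell import arm, eyes
import cv2, numpy as np
np.set_printoptions(precision=4,suppress=True)
s=arm.observe();print({k:s[k] for k in('clock','position','ee_rot','force','width')},arm.pinch_z)
for n in('side','top','wrist'):
    print(n,eyes.camera_params(n))
    cv2.imwrite(f'pics/{n}0.png',eyes.get_image(n)[:,:,::-1])
E
```

```text
pics
{'clock': 0.0, 'position': array([0.1466, 0.607 , 0.226 ]), 'ee_rot': array([-0.3712, -3.1196,  0.0025]), 'force': array([ 0.5436, -0.0138, -0.6377]), 'width': 1.0027380003612252} 0.0188
side {'camera_matrix': array([[479.1262,   0.    , 324.9815],
       [  0.    , 479.1262, 245.8035],
       [  0.    ,   0.    ,   1.    ]]), 'xyz': array([ 0.2034, -0.7577,  0.7626]), 'attitude': array([-2.2528,  0.4397, -0.1998])}
top {'camera_matrix': array([[543.6335,   0.    , 319.646 ],
       [  0.    , 543.6335, 238.1525],
       [  0.    ,   0.    ,   1.    ]]), 'xyz': array([ 0.325 , -0.0407,  1.354 ]), 'attitude': array([-2.1465,  2.1432, -0.1084])}
wrist {'camera_matrix': array([[416.9336,   0.    , 326.4816],
       [  0.    , 416.9336, 240.9948],
       [  0.    ,   0.    ,   1.    ]]), 'hand_eye': array([[-0.0001, -0.9691, -0.2467,  0.0661],
       [ 1.    ,  0.    , -0.0004, -0.0004],
       [ 0.0004, -0.2467,  0.9691, -0.1588],
       [ 0.    ,  0.    ,  0.    ,  1.    ]])}
```

View pics/top0.png

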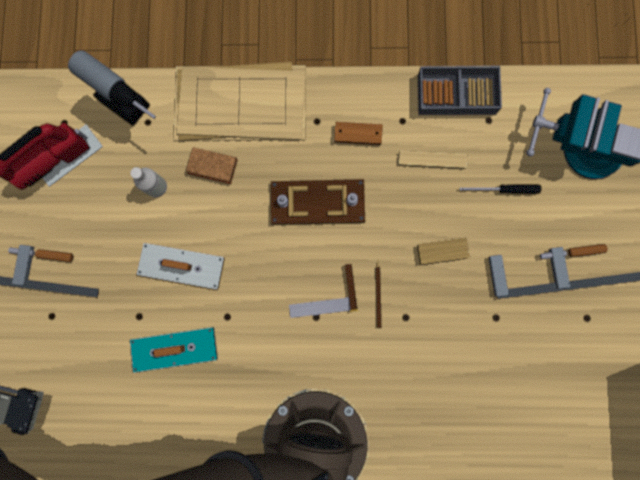

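View pics/side0.png

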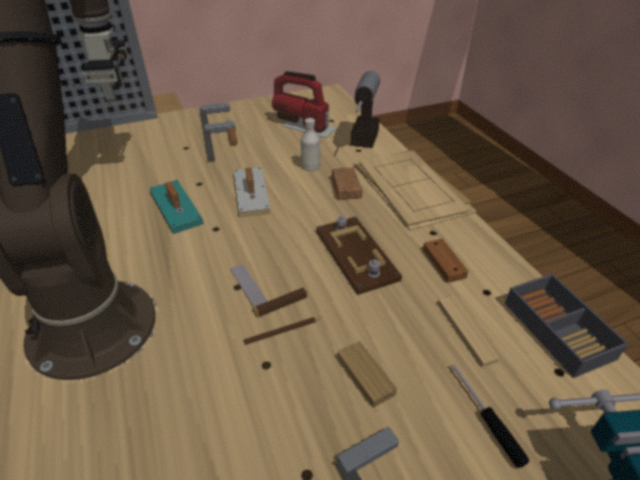

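View pics/wrist0.png

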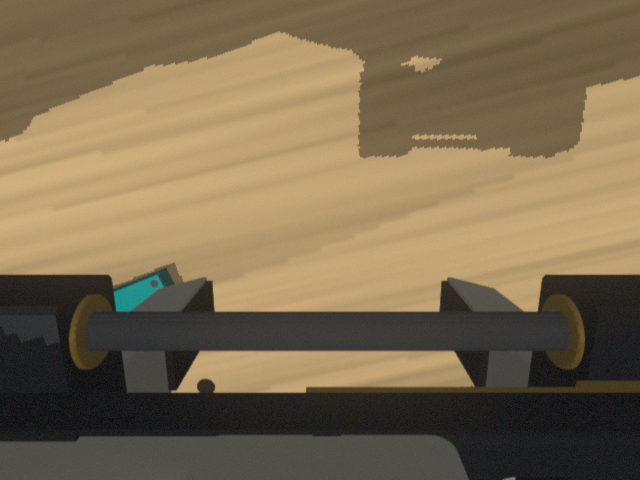

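The scene contains look-alikes. For the blank: the plain pale block at top (442,251), the darker drilled part at (358,133) and the thin ply strip (offcut) at (432,159). I choose (442,251). For the cover: the aluminium-topped plate at (180,266) and the turquoise one at (173,349). I choose the aluminium one. Next I check both in close crops and measure.

```bash
cat > h.py <<'E'
from cell import arm, eyes
import cv2, numpy as np
from scipy.spatial.transform import Rotation as R
np.set_printoptions(precision=4,suppress=True)
def campose(n,st=None):
    p=eyes.camera_params(n);K=np.array(p['camera_matrix'])
    if n=='wrist':
        st=st or arm.observe();T=np.eye(4);T[:3,:3]=R.from_rotvec(st['ee_rot']).as_matrix();T[:3,3]=st['position']
        T=T@np.array(p['hand_eye']);return K,T[:3,:3],T[:3,3]
    return K,R.from_rotvec(p['attitude']).as_matrix(),np.array(p['xyz'])
def cast(C,uv,z):
    K,Rm,t=C;uv=np.atleast_2d(np.asarray(uv,float))
    d=(Rm@np.linalg.inv(K)@np.c_[uv,np.ones(len(uv))].T).T
    return t+d*((z-t[2])/d[:,2])[:,None]
def proj(C,P):
    K,Rm,t=C;c=(np.atleast_2d(P)-t)@Rm;q=c@K.T;return q[:,:2]/q[:,2:]
def look(n):
    st=arm.observe();C=campose(n,st);return eyes.get_image(n),C
def big(mask,n=1,minA=30):
    cs,_=cv2.findContours(mask,cv2.RETR_EXTERNAL,cv2.CHAIN_APPROX_NONE)
    return sorted([c for c in cs if cv2.contourArea(c)>minA],key=cv2.contourArea)[::-1][:n]
def rectw(C,c,z):
    w=cast(C,c[:,0]+0.0,z)[:,:2].astype(np.float32)
    (cx,cy),(a,b),an=cv2.minAreaRect(w*1000)
    if a<b:a,b,an=b,a,an+90
    return (cx/1000,cy/1000),(a,b),(an+90)%180-90   # long-axis angle from world x
E
python3 - <<'E'
from h import *
im=cv2.imread('pics/top0.png')[:,:,::-1]
C=campose('top')
hsv=cv2.cvtColor(np.ascontiguousarray(im),cv2.COLOR_RGB2HSV)
for p in [(442,251),(470,280),(180,255),(358,133),(295,203),(283,201),(353,199),(173,266),(300,222)]:
    print(p,im[p[1],p[0]],hsv[p[1],p[0]])
print(proj(campose('top'),[[0,0,0],[.5,0,0],[.5,.3,0]]))
a=im[225:275,400:480];b=im[230:300,125:235];c=im[170:235,260:375];
f=lambda q:cv2.resize(np.ascontiguousarray(q),(400,260),interpolation=cv2.INTER_CUBIC)
cv2.imwrite('pics/crops.png',np.vstack([np.hstack([f(a),f(b)]),np.hstack([f(c),f(im[320:380,120:230])])])[:,:,::-1])
E
```

```text
(442, 251) [152 127  81] [ 19 119 152]
(470, 280) [177 154 108] [ 20  99 177]
(180, 255) [170 177 181] [101  15 181]
(358, 133) [136  85  44] [ 13 173 136]
(295, 203) [67 42 11] [ 17 213  67]
(283, 201) [113 115 120] [111  15 120]
(353, 199) [102 106 113] [109  25 113]
(173, 266) [122  78  42] [ 14 167 122]
(300, 222) [62 38 22] [ 12 165  62]
[[316.1608 443.4863]
 [316.9336 236.6207]
 [198.2235 236.6326]]
```

View pics/crops.png

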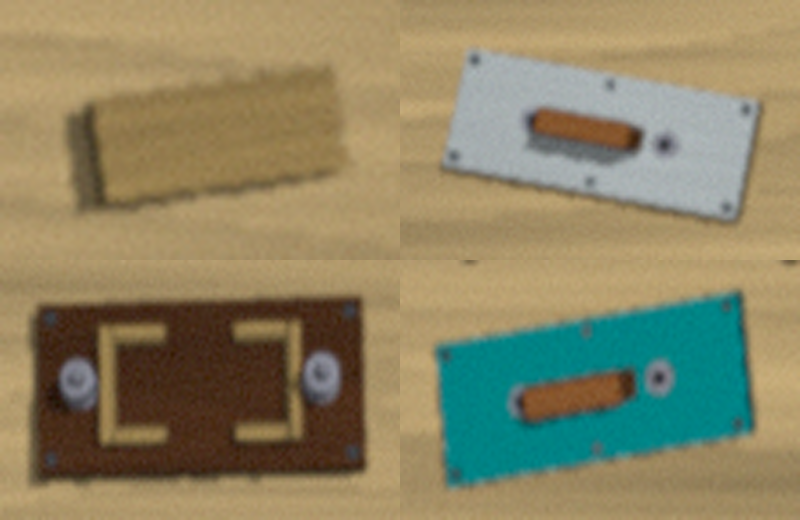

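The crops confirm the choices: the blank is plain with no holes (top-left), the aluminium cover has a wooden handle and bushes (top-right), and the jig has pins at top (283,201) and (353,199).

```bash
python3 - <<'E'
from h import *
im=np.ascontiguousarray(cv2.imread('pics/top0.png')[:,:,::-1]);C=campose('top')
hsv=cv2.cvtColor(im,cv2.COLOR_RGB2HSV)
def roi(m,x0,x1,y0,y1):
    o=np.zeros_like(m);o[y0:y1,x0:x1]=m[y0:y1,x0:x1];return o
# cover
m=roi(((hsv[...,1]<45)&(hsv[...,2]>110)).astype(np.uint8),125,240,230,300)
c=big(cv2.morphologyEx(m,cv2.MORPH_CLOSE,np.ones((9,9))))[0]
print('cover',rectw(C,c,.021))
m=roi(((hsv[...,0]<17)&(hsv[...,1]>130)&(hsv[...,2]>80)).astype(np.uint8),150,210,250,285)
print('handle',rectw(C,big(m)[0],.067))
# blank
g=cv2.GaussianBlur(im,(3,3),0).astype(int)
m=roi(((hsv[...,2]<165)&(hsv[...,2]>125)&(hsv[...,1]>105)).astype(np.uint8),405,480,230,275)
m=cv2.morphologyEx(cv2.morphologyEx(m,cv2.MORPH_CLOSE,np.ones((3,3))),cv2.MORPH_OPEN,np.ones((5,5)))
c=big(m)[0];print('blank',rectw(C,c,.024));v=im.copy();cv2.drawContours(v,[c],-1,(255,0,0),1)
m=roi((hsv[...,2]<95).astype(np.uint8),262,375,172,232)
m=cv2.morphologyEx(m,cv2.MORPH_CLOSE,np.ones((15,15)))
c=big(m)[0];print('jig',rectw(C,c,.018));cv2.drawContours(v,[c],-1,(0,255,0),1)
m=roi(((hsv[...,1]<60)&(hsv[...,2]>80)).astype(np.uint8),270,365,185,215)
m[:,295:340]=0
for c in big(m,2): print('pin',rectw(C,c,.05),cv2.boundingRect(c))
cv2.imwrite('pics/v.png',cv2.resize(v[160:290,250:490],None,fx=3,fy=3)[:,:,::-1])
E
```

```text
cover ((0.42474639892578125, 0.33816790771484373), (205.6869659423828, 82.73787689208984), 79.96110534667969)
handle ((0.42459674072265624, 0.33680596923828127), (64.06294250488281, 12.945528030395508), 80.15554809570312)
blank ((0.4631808776855469, -0.31170025634765625), (119.87516784667969, 50.890132904052734), -83.06703758239746)
jig ((0.5848635864257813, 0.0013900299072265624), (236.66172790527344, 111.25731658935547), -88.88454627990723)
pin ((0.5859990234375, -0.0866636199951172), (29.755840301513672, 24.36455535888672), -0.1847991943359375) (347, 193, 11, 13)
pin ((0.5825714111328125, 0.08425656127929687), (32.40135192871094, 24.508895874023438), 0.6087976694107056) (277, 194, 11, 14)
```

View pics/v.png

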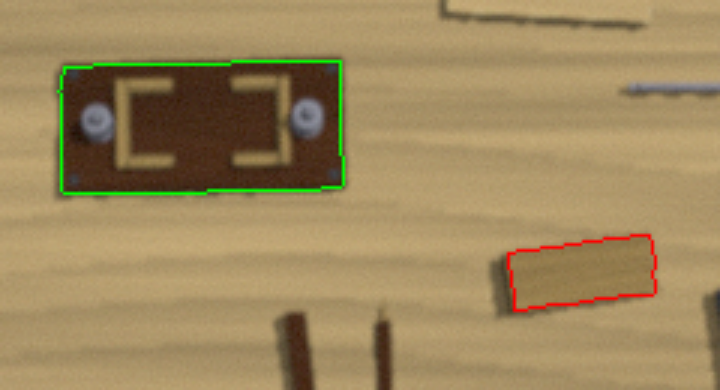

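```bash
cat >> h.py <<'E'
def yaw(st):
    M=R.from_rotvec(st['ee_rot']).as_matrix();return np.degrees(np.arctan2(M[1,0],M[0,0]))
def st0():
    s=arm.observe()
    print('clock %.2f'%s['clock'],'pos',s['position'],'yaw %.2f'%yaw(s),'tilt',R.from_rotvec(s['ee_rot']).as_matrix()[:,2],'F',s['force'],'w %.3f'%s['width'],'j',s['joints']);return s
def plan(start,wps):
    """start (x,y,z,yawx deg); wps: list of (x,y,z,yaw,closure). tool z straight down. prints rows"""
    p=np.array(start,float);out=[]
    for *w,cl in wps:
        w=np.array(w,float)
        n=max(1,int(np.ceil(max(np.linalg.norm(w[:3]-p[:3])/.06-1e-6,abs(w[3]-p[3])/10.5))))
        p0=p.copy()
        for k in range(n):
            t=p0+(w-p0)*(k+1)/n;a=np.radians(p[3]);d=t[:3]-p[:3]
            X=np.array([np.cos(a),np.sin(a),0]);Y=np.array([np.sin(a),-np.cos(a),0])
            r=np.round([d@X/.4,d@Y/.4,-d[2]/.4],3);tr=round((p[3]-t[3])/90,3)
            out.append([cl,*map(float,r+0.),tr+0.])
            p=p.copy();p[:3]+=.4*(r[0]*X+r[1]*Y);p[2]-=.4*r[2];p[3]-=90*tr
        print(n,'rows')
    print(',\n'.join(','.join('%g'%v for v in r) for r in out));print('end',p)
E
python3 - <<'E'
from h import *
s=st0()
P=[*s['position'],yaw(s)]
plan(P,[(.40,.36,.215,130,0),(.46,.0,.21,96.9,0),(.470,-.36,.20,96.9,0)])
E
```

```text
clock 0.15 pos [0.1466 0.6072 0.2261] yaw 166.43 tilt [-0.0002 -0.0012 -1.    ] F [-0.1032 -0.4348  0.9696] w 1.002 j [-1.4366  0.4351  0.025   1.5738 -0.0116  1.134  -0.0751]
6 rows
7 rows
7 rows
0,-0.127,-0.075,0.005,0.067,
0,-0.134,-0.062,0.004,0.068,
0,-0.14,-0.047,0.005,0.067,
0,-0.144,-0.032,0.005,0.068,
0,-0.146,-0.017,0.004,0.067,
0,-0.148,0,0.005,0.068,
0,-0.112,-0.066,0.002,0.053,
0,-0.118,-0.057,0.002,0.052,
0,-0.121,-0.047,0.001,0.053,
0,-0.125,-0.037,0.002,0.052,
0,-0.128,-0.026,0.002,0.053,
0,-0.129,-0.015,0.002,0.052,
0,-0.131,-0.005,0.001,0.053,
0,-0.128,-0.012,0.004,0,
0,-0.128,-0.012,0.003,0,
0,-0.128,-0.012,0.004,0,
0,-0.128,-0.012,0.003,0,
0,-0.128,-0.011,0.004,0,
0,-0.128,-0.012,0.004,0,
0,-0.128,-0.012,0.003,0
end [ 0.47   -0.3599  0.2001 96.8597]
```

>>> {"method": "apply_moves", "body": {"targets": [0,-0.127,-0.075,0.005,0.067,0,-0.134,-0.062,0.004,0.068,0,-0.14,-0.047,0.005,0.067,0,-0.144,-0.032,0.005,0.068,0,-0.146,-0.017,0.004,0.067,0,-0.148,0,0.005,0.068,0,-0.112,-0.066,0.002,0.053,0,-0.118,-0.057,0.002,0.052,0,-0.121,-0.047,0.001,0.053,0,-0.125,-0.037,0.002,0.052,0,-0.128,-0.026,0.002,0.053,0,-0.129,-0.015,0.002,0.052,0,-0.131,-0.005,0.001,0.053,0,-0.128,-0.012,0.004,0,0,-0.128,-0.012,0.003,0,0,-0.128,-0.012,0.004,0,0,-0.128,-0.012,0.003,0,0,-0.128,-0.011,0.004,0,0,-0.128,-0.012,0.004,0,0,-0.128,-0.012,0.003,0]}}

```text
clock: 2.65
position: [0.47, -0.3609, 0.2004]
ee_rot: [-2.084, -2.351, -0.0]
force: [0.9, 0.7, 0.5]
width: 1.002
```

```bash
python3 - <<'E'
from h import *
st0()
im,C=look('wrist');cv2.imwrite('pics/w1.png',im[:,:,::-1]);np.save('w1.npy',np.array([*C[1].ravel(),*C[2]]))
st0()
E
```

```text
clock 2.65 pos [ 0.47   -0.3609  0.2004] yaw 96.89 tilt [-0.0001  0.0005 -1.    ] F [0.9352 0.7417 0.4933] w 1.002 j [ 0.1078  0.4547  0.6588  1.7277 -0.3124  1.0668  0.9906]
clock 2.70 pos [ 0.468  -0.3687  0.2009] yaw 96.53 tilt [-0.0003 -0.0055 -1.    ] F [-1.0871 -5.775   1.5709] w 0.999 j [ 0.1153  0.4585  0.6643  1.7228 -0.3121  1.0659  0.9953]
```

View pics/w1.png

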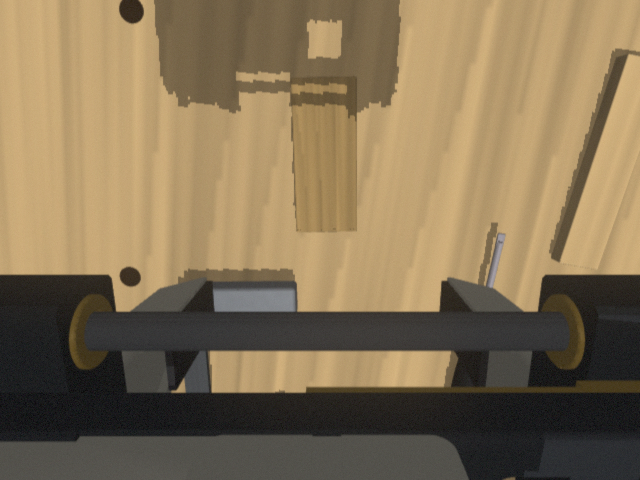

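The wrist view shows the plain blank at columns 291–357 and rows 77–231, with no holes. The arm was still settling, so I take two more frames and measure on the second.

```bash
python3 - <<'E'
from h import *
look('wrist');look('wrist');look('wrist');s=st0()
im,C=look('wrist');cv2.imwrite('pics/w2.png',im[:,:,::-1]);st0()
crop=im[40:250,270:380];cv2.imwrite('pics/w2c.png',cv2.resize(crop,None,fx=2.7,fy=2.7,interpolation=cv2.INTER_CUBIC)[:,:,::-1])
q=np.array([(x,y) for x,y in [(291,77),(357,77),(357,231),(297,231)]])
print(cast(C,q,.024))
np.savez('w2.npz',im=im,K=C[0],R=C[1],t=C[2])
print(proj(C,[[.4632,-.3117,.024]]))
E
```

```text
clock 2.85 pos [ 0.4693 -0.3604  0.2002] yaw 96.73 tilt [-0.001   0.0002 -1.    ] F [ 0.2552  0.3493 -0.3777] w 1.004 j [ 0.1065  0.4538  0.6594  1.7296 -0.3113  1.0661  0.987 ]
clock 2.90 pos [ 0.4699 -0.359   0.2002] yaw 96.84 tilt [-0.0007  0.001  -1.    ] F [ 0.567   0.0108 -0.3047] w 1.002 j [ 0.1048  0.453   0.6586  1.7303 -0.3114  1.0661  0.9868]
[[ 0.4297 -0.2565  0.024 ]
 [ 0.4791 -0.2507  0.024 ]
 [ 0.4951 -0.3687  0.024 ]
 [ 0.446  -0.3745  0.024 ]]
[[326.6217 156.4064]]
```

View pics/w2c.png

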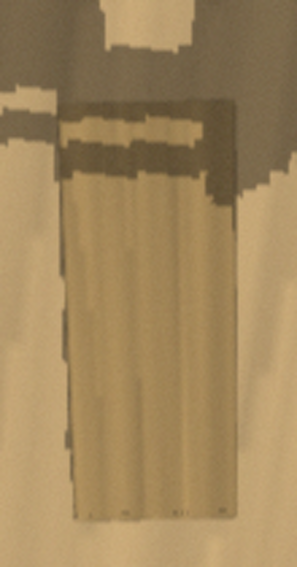

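```bash
python3 - <<'E'
from h import *
plan([.470,-.3599,.2001,96.86],[(.463,-.312,.16,97.2,0),(.463,-.312,.05,97.2,0),(.463,-.312,.006,97.2,0)])
E
```

```text
2 rows
2 rows
1 rows
0,0.06,-0.002,0.05,-0.002,
0,0.061,-0.001,0.05,-0.002,
0,0,0,0.138,0,
0,0,0,0.137,0,
0,0,0,0.11,0
end [ 0.463  -0.312   0.0061 97.22  ]
```

>>> {"method": "apply_moves", "body": {"targets": [0,0.06,-0.002,0.05,-0.002,0,0.061,-0.001,0.05,-0.002,0,0,0,0.13,0,0,0,0,0.12,0,0,0,0,0.07,0,0,0,0,0.04,0,0,0,0,0.017,0,0,0,0,0.008,0,0.4,0,0,0,0,0.8,0,0,0,0,0.8,0,0,0,0,0.8,0,0,0,0], "grip_force": 20}}

```text
clock: 4.4
position: [0.4631, -0.3117, 0.0069]
ee_rot: [2.077, 2.357, 0.0]
force: [0.5, 0.1, -0.2]
width: 0.615
```

```bash
python3 - <<'E'
from h import *
st0()
E
```

```text
clock 4.40 pos [ 0.4631 -0.3117  0.0069] yaw 97.22 tilt [ 0.0003 -0.0001 -1.    ] F [ 0.5172  0.1397 -0.2166] w 0.615 j [ 0.1555  0.6493  0.4893  1.9741 -0.4981  0.6374  1.0945]
```

```bash
python3 - <<'E'
from h import *
im=np.ascontiguousarray(cv2.imread('pics/top0.png')[:,:,::-1]);C=campose('top')
hsv=cv2.cvtColor(im,cv2.COLOR_RGB2HSV)
m=np.zeros((480,640),np.uint8);m[184:220,286:350]=((hsv[...,2]>105)&(hsv[...,1]>70))[184:220,286:350]
cs=big(m,2)
for c in cs: print(rectw(C,c,.028),cv2.boundingRect(c))
print('all',rectw(C,np.vstack(cs),.028))
# pin noses: dark/bright small; print sleeve blob centre at 0.048
m=((hsv[...,1]<60)&(hsv[...,2]>80)).astype(np.uint8)
for x0,x1 in((272,294),(342,364)):
    sub=im[188:214,x0:x1];print(sub.max(2))
side=np.ascontiguousarray(cv2.imread('pics/side0.png')[:,:,::-1])
cv2.imwrite('pics/jigs.png',np.hstack([cv2.resize(side[205:300,305:410],(400,400),interpolation=cv2.INTER_CUBIC),cv2.resize(im[165:240,255:380],(400,400),interpolation=cv2.INTER_CUBIC)])[:,:,::-1])
E
```

```text
((0.5869856567382813, 0.047864501953125), (73.5510482788086, 47.398555755615234), 0.34381529688835144) (288, 186, 20, 30)
((0.60691015625, -0.049011199951171876), (47.23958969116211, 37.94158935546875), 89.85639953613281) (327, 185, 20, 16)
all ((0.5881309814453125, -0.0009951019287109376), (144.8040771484375, 74.21996307373047), -88.68176221847534)
[[ 68  60  64  71  72  67  69  71  64  64  68  67  65  61  60  68 106 146
  153 142 139 139]
 [ 66  66  70  63  62  66  65  65  57  59  59  59  58  66  56  63 105 148
  154 144 127 124]
 [ 67  62  68  64  61  57  65  65  62  68  60  66  63  62  54  68 106 145
  157 144 128 114]
 [ 61  62  63  58  65  65  66  64  68  64  67  66  65  63  62  66 109 144
  152 144 120  90]
 [ 61  66  57  64  68  65  63  62  66  58  61  66  64  58  58  55 108 145
  160 148 125  90]
 [ 64  62  70  60  63  62  62  60  61  69  69  67  65  63  50  62 108 145
  153 146 126  89]
 [ 63  61  58  63  60  66  66  73  77  87  90  86  81  70  58  58  99 144
  156 147 126  89]
 [ 65  68  70  63  64  64  73  97 109 116 117 121 103  83  68  56  99 141
  153 147 125  93]
 [ 6
[... 3389 characters left out ...]
1  81  80  82  75  77  73  71
   79  79  77  84]
 [ 73 106 147 154 126  88  67  67  75  77  70  77  77  70  75  76  71  76
   74  73  80  79]
 [ 72 117 149 152 133  92  78  71  74  73  77  78  78  81  74  72  77  78
   79  81  68  81]
 [ 74 111 145 156 127  96  73  78  74  68  80  73  76  76  76  77  81  77
   77  83  77  77]
 [ 93 113 143 152 130  98  75  67  76  75  82  76  76  74  79  75  74  79
   73  80  76  77]
 [111 114 142 147 128  90  75  72  74  76  75  73  80  75  76  75  75  80
   75  73  79  77]
 [127 119 136 147 127  97  76  65  75  73  76  73  77  72  74  77  79  77
   80  77  69  73]
 [122 115 133 140 122  85  77  65  69  71  73  73  72  69  74  71  71  76
   75  78  76  77]]
```

View pics/jigs.png

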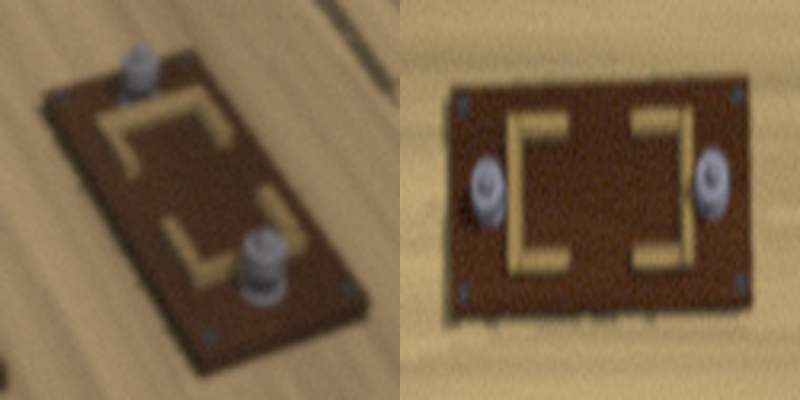

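```bash
python3 - <<'E'
from h import *
C=campose('top')
a=cast(C,[(281.9,199.4),(352.1,197.4)],.048);print(a,a.mean(0))
b=cast(C,[(280.4,199.9),(351.2,198)],.055);print(b,b.mean(0))
plan([.463,-.312,.006,97.2],[(.463,-.312,.11,97.2,.8),(.587,-.0005,.11,91.2,.8)])
E
```

```text
[[ 0.5857  0.0847  0.048 ]
 [ 0.5903 -0.087   0.048 ]] [ 0.588  -0.0011  0.048 ]
[[ 0.5831  0.0877  0.055 ]
 [ 0.5874 -0.0845  0.055 ]] [0.5853 0.0016 0.055 ]
2 rows
6 rows
0.8,0,0,-0.13,0,
0.8,0,0,-0.13,0,
0.8,0.122,0.068,0,0.011,
0.8,0.124,0.065,0,0.011,
0.8,0.124,0.063,0,0.011,
0.8,0.126,0.061,0,0.011,
0.8,0.127,0.059,0,0.012,
0.8,0.127,0.057,0,0.011
end [ 0.5871 -0.0006  0.11   91.17  ]
```

>>> {"method": "apply_moves", "body": {"targets": [0.8,0,0,0,0,0.8,0,0,0,0,0.8,0,0,-0.03,0,0.8,0,0,-0.1,0,0.8,0,0,-0.1,0,0.8,0,0,-0.03,0], "grip_force": 20}}

```text
clock: 5.15
position: [0.464, -0.3125, 0.1135]
ee_rot: [2.075, 2.354, 0.002]
force: [-0.1, -0.1, -1.4]
width: 0.544
```

>>> {"method": "apply_moves", "body": {"targets": [0.8,0.08,0.045,0,0.011,0.8,0.124,0.065,0,0.011,0.8,0.124,0.063,0,0.011,0.8,0.126,0.061,0,0.011,0.8,0.127,0.059,0,0.011,0.8,0.09,0.041,0,0.01,0.8,0.05,0.024,0,0,0.8,0.028,0.016,0,0,0.8,0,0,0,0]}}

```text
clock: 6.28
position: [0.5894, -0.0021, 0.1106]
ee_rot: [2.195, 2.247, -0.001]
force: [-0.0, 0.6, -2.5]
width: 0.544
```

```bash
python3 - <<'E'
from h import *
s=st0()
im,C=look('wrist');cv2.imwrite('pics/w3.png',im[:,:,::-1]);np.savez('w3.npz',im=im,K=C[0],R=C[1],t=C[2])
st0()
E
```

```text
clock 6.28 pos [ 0.5894 -0.0021  0.1106] yaw 91.36 tilt [-0.0001 -0.0005 -1.    ] F [-0.0419  0.6158 -2.4569] w 0.544 j [-0.521   0.5572  0.6349  1.8316 -0.4152  0.8889  0.3325]
clock 6.33 pos [ 0.5891 -0.0031  0.1107] yaw 91.29 tilt [-0.0003 -0.0008 -1.    ] F [-0.5971  0.2352 -1.3908] w 0.544 j [-0.5203  0.5568  0.6357  1.8323 -0.415   0.8889  0.3327]
```

View pics/w3.png

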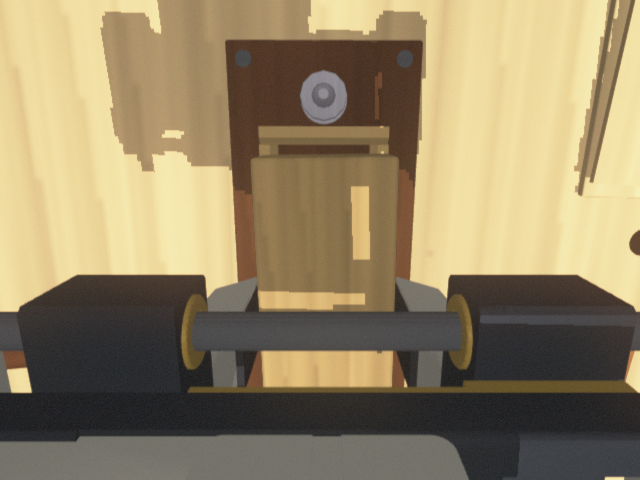

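The view shows the blank held between the pads (columns 253–398, end at row 156), the +y fence (columns 259–389, row 127) and pin_l's nose at (323,94). I measure the jig from these.

```bash
python3 - <<'E'
from h import *
d=np.load('w3.npz');im=d['im'];C=(d['K'],d['R'],d['t'])
print('base corners',cast(C,[(227,41),(422,41)],.018))
print('nose',cast(C,[(323.5,94)],.058),'sleeve',cast(C,[(324,97)],.048))
print('fence top outer',cast(C,[(259,127),(389,127)],.028))
print('blank end',cast(C,[(253,156),(398,156)],.1287))
v=cv2.resize(im[20:180,210:440],None,fx=3.4,fy=3.4,interpolation=cv2.INTER_CUBIC)
cv2.imwrite('pics/w3c.png',v[:,:,::-1])
E
```

```text
base corners [[0.5313 0.1124 0.018 ]
 [0.6393 0.115  0.018 ]]
nose [[0.5857 0.0823 0.058 ]] sleeve [[0.5859 0.0818 0.048 ]]
fence top outer [[0.5498 0.0667 0.028 ]
 [0.6224 0.0684 0.028 ]]
blank end [[0.5635 0.0561 0.1287]
 [0.6114 0.0572 0.1287]]
```

View pics/w3c.png

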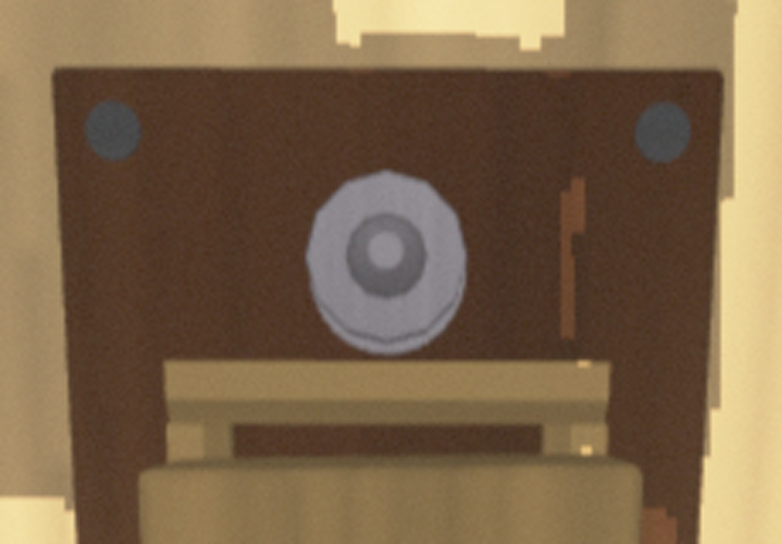

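>>> {"method": "apply_moves", "body": {"targets": [0.8,0,-0.003,0.05,0,0.8,0,0,0.08,0,0.8,0,0,0.04,0,0.8,0,0,0.012,0,0.8,0,0,0,0]}}

```text
clock: 6.95
position: [0.5885, -0.0021, 0.0384]
ee_rot: [2.195, 2.247, 0.0]
force: [-0.0, -0.2, -0.2]
width: 0.543
```

```bash
python3 - <<'E'
from h import *
s=st0()
im,C=look('wrist');cv2.imwrite('pics/w4.png',im[:,:,::-1]);np.savez('w4.npz',im=im,K=C[0],R=C[1],t=C[2])
st0()
E
```

```text
clock 6.95 pos [ 0.5885 -0.0021  0.0384] yaw 91.32 tilt [ 0.0005 -0.0002 -1.    ] F [-0.0053 -0.1642 -0.1861] w 0.543 j [-0.4698  0.6488  0.5642  1.8848 -0.494   0.7494  0.3957]
clock 7.00 pos [ 0.5887 -0.0019  0.0387] yaw 91.34 tilt [ 0.0011 -0.     -1.    ] F [-0.3163 -0.2755 -1.6847] w 0.546 j [-0.4702  0.6484  0.5643  1.8846 -0.494   0.7494  0.3956]
```

View pics/w4.png

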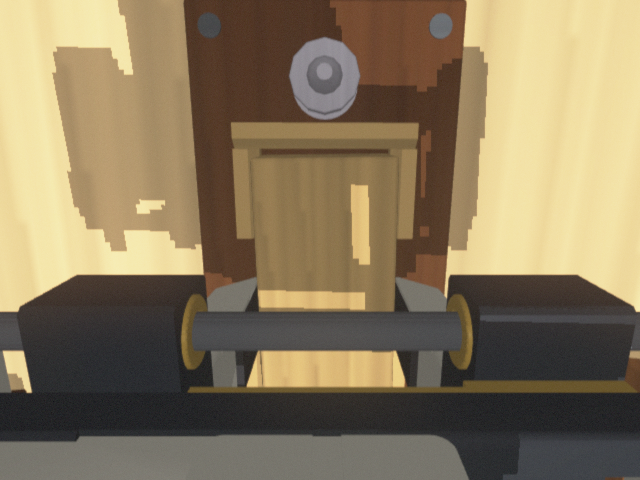

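The blank is centred between the fences: mid-columns 326 and 325.

```bash
python3 - <<'E'
from h import *
d=np.load('w4.npz');im=d['im'];C=(d['K'],d['R'],d['t'])
print('nose',cast(C,[(323.5,71)],.058))
print('fence top outer',cast(C,[(232,124),(418,124)],.028))
print('blank end',cast(C,[(253,155),(398,155)],.0565))
E
```

```text
nose [[0.5853 0.0827 0.058 ]]
fence top outer [[0.5497 0.0666 0.028 ]
 [0.6223 0.0683 0.028 ]]
blank end [[0.5625 0.0564 0.0565]
 [0.6105 0.0575 0.0565]]
```

>>> {"method": "apply_moves", "body": {"targets": [0.8,-0.003,-0.001,0.012,0,0.8,0,0,0.01,0,0.8,0,0,0.006,0,0.8,0,0,0.005,0]}}

```text
clock: 7.5
position: [0.5878, -0.0027, 0.0247]
ee_rot: [-2.195, -2.248, -0.0]
force: [-9.3, 1.2, 26.2]
width: 0.542
```

```bash
python3 - <<'E'
from h import *
s=st0();print(s['ft_torque'])
E
```

```text
clock 7.50 pos [ 0.5878 -0.0027  0.0247] yaw 91.37 tilt [-0.0001  0.0001 -1.    ] F [-9.2846  1.202  26.1943] w 0.542 j [-0.458   0.6668  0.5485  1.8929 -0.5088  0.7238  0.4096]
[0.049  2.05   0.0254]
```

>>> {"method": "apply_moves", "body": {"targets": [0.3,0,0,-0.002,0,0.1,0,0,0,0,0,0,0,0,0,0,0,0,-0.06,0,0,0,0,-0.1,0,0,-0.06,0,-0.13,0,0,-0.1,0,-0.08,0,0,-0.04,0,-0.03,0,0,0,0,0,0]}}

```text
clock: 8.62
position: [0.5898, -0.0837, 0.1858]
ee_rot: [2.197, 2.245, 0.001]
force: [0.3, -0.9, -0.1]
width: 0.999
```

```bash
python3 - <<'E'
from h import *
s=st0()
im,C=look('wrist');cv2.imwrite('pics/w5.png',im[:,:,::-1]);np.savez('w5.npz',im=im,K=C[0],R=C[1],t=C[2])
st0()
E
```

```text
clock 8.62 pos [ 0.5898 -0.0837  0.1858] yaw 91.25 tilt [ 0.0011  0.0001 -1.    ] F [ 0.2787 -0.8814 -0.0865] w 0.999 j [-0.4227  0.4825  0.6912  1.7406 -0.3497  1.0438  0.4126]
clock 8.68 pos [ 0.5894 -0.0819  0.1847] yaw 91.36 tilt [-0.0009  0.001  -1.    ] F [ 0.4006  0.8713 -1.0038] w 1.002 j [-0.4239  0.4836  0.6895  1.7417 -0.3502  1.0436  0.4123]
```

View pics/w5.png

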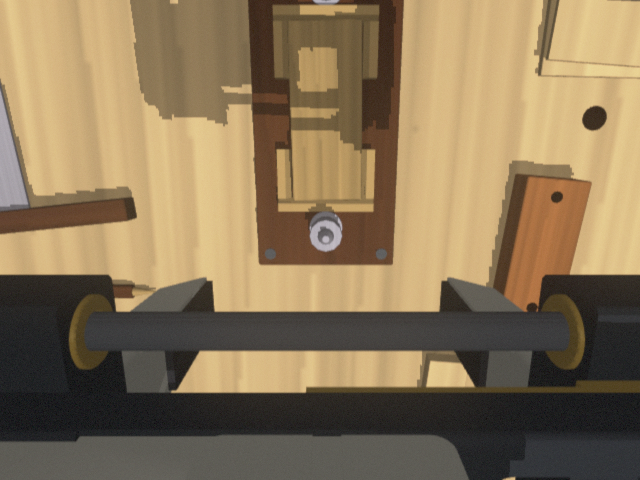

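```bash
python3 - <<'E'
from h import *
d=np.load('w5.npz');im=d['im'];C=(d['K'],d['R'],d['t'])
cv2.imwrite('pics/w5c.png',cv2.resize(im[0:270,240:410],None,fx=2.2,fy=2.2,interpolation=cv2.INTER_CUBIC)[:,:,::-1])
print('pin_r nose',cast(C,[(326,236)],.058))
for z in (.028,):
    print(cast(C,[(273,6),(380,6),(277,212),(374,212)],z))
print('base',cast(C,[(260,264),(393,264)],.018))
P=lambda p:proj(C,[p])[0]
# expected blank top corners if flat
c=np.array([.5878,-.004]);a=np.radians(1.4);u=np.array([np.cos(a),np.sin(a)]);v=np.array([-np.sin(a),np.cos(a)])
for sx,sy in((-1,-1),(1,-1),(1,1),(-1,1)): print(P([*(c+u*sx*.025+v*sy*.06),.042]))
E
```

```text
pin_r nose [[ 0.5894 -0.0875  0.058 ]]
[[ 0.5498  0.0665  0.028 ]
 [ 0.6231  0.0681  0.028 ]
 [ 0.5515 -0.0766  0.028 ]
 [ 0.6261 -0.075   0.028 ]]
base [[ 0.5361 -0.122   0.018 ]
 [ 0.6451 -0.1196  0.018 ]]
[292.2236 199.6545]
[360.6727 199.4552]
[363.8517  18.6312]
[288.0235  18.8439]
```

View pics/w5c.png

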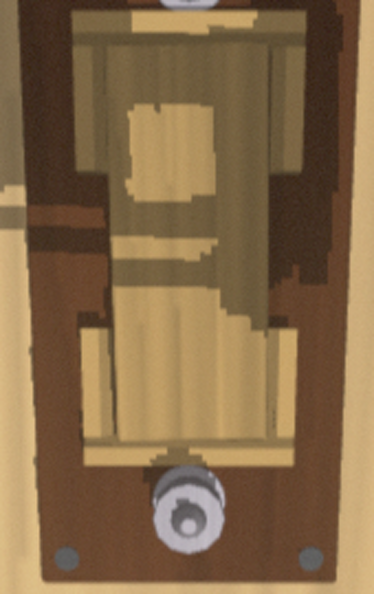

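The blank's top face corners (about (293,200), (362,200), (362,20) and (289,20)) match the prediction for a flat, seated blank. Now the cover.

```bash
python3 - <<'E'
from h import *
plan([.5892,-.082,.185,91.35],[(.435,.245,.2,81,0),(.417,.283,.2,80,0)])
E
```

```text
7 rows
1 rows
0,0.118,-0.052,-0.005,0.016,
0,0.117,-0.056,-0.006,0.017,
0,0.115,-0.058,-0.005,0.016,
0,0.114,-0.061,-0.005,0.017,
0,0.112,-0.064,-0.006,0.016,
0,0.11,-0.067,-0.005,0.017,
0,0.108,-0.07,-0.005,0.016,
0,0.087,-0.06,0,0.011
end [ 0.4169  0.2829  0.1998 80.01  ]
```

>>> {"method": "apply_moves", "body": {"targets": [0,0.07,-0.03,-0.005,0.016,0,0.117,-0.054,-0.006,0.017,0,0.117,-0.058,-0.005,0.016,0,0.116,-0.061,-0.005,0.017,0,0.115,-0.064,-0.006,0.016,0,0.113,-0.067,-0.005,0.017,0,0.11,-0.07,-0.005,0.016,0,0.085,-0.056,0,0.011,0,0.038,-0.028,0,0,0,0,0,0,0]}}

```text
clock: 9.93
position: [0.4195, 0.2849, 0.1993]
ee_rot: [2.402, 2.024, -0.003]
force: [1.2, -0.3, -1.0]
width: 0.996
```

```bash
python3 - <<'E'
from h import *
s=st0()
im,C=look('wrist');cv2.imwrite('pics/w6.png',im[:,:,::-1]);np.savez('w6.npz',im=im,K=C[0],R=C[1],t=C[2])
st0()
E
```

```text
clock 9.93 pos [0.4195 0.2849 0.1993] yaw 80.25 tilt [-0.0013 -0.0014 -1.    ] F [ 1.2271 -0.2687 -0.977 ] w 0.996 j [-1.2672  0.3131  0.729   1.9336 -0.2478  0.9873 -0.5941]
clock 9.97 pos [0.4205 0.2834 0.1997] yaw 80.09 tilt [-0.0006 -0.0013 -1.    ] F [ 0.4373 -1.398  -0.694 ] w 0.997 j [-1.2653  0.3124  0.7307  1.9337 -0.2474  0.9873 -0.5936]
```

View pics/w6.png

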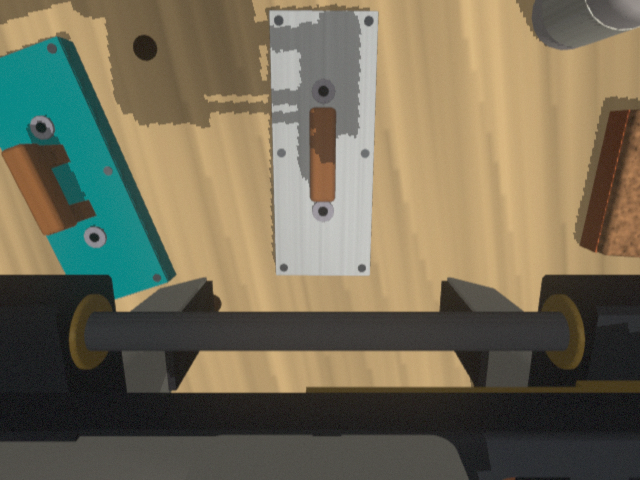

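The aluminium cover spans columns 270–377 and rows 10–275, with its handle at columns 309–336 and rows 108–202. The turquoise one stays to the left.

```bash
python3 - <<'E'
from h import *
d=np.load('w6.npz');im=np.ascontiguousarray(d['im']);C=(d['K'],d['R'],d['t'])
hsv=cv2.cvtColor(im,cv2.COLOR_RGB2HSV)
m=np.zeros((480,640),np.uint8);m[95:215,300:345]=((hsv[...,1]>90)&(hsv[...,0]<20))[95:215,300:345]
c=big(m)[0];print('handle',cv2.boundingRect(c),rectw(C,c,.067))
p=cast(C,[(270.5,11),(377.5,11),(370,275),(277,275)],.021);print(p,p.mean(0));
dv=(p[0]+p[1]-p[2]-p[3]);print('yaw',np.degrees(np.arctan2(dv[1],dv[0])))
b=cast(C,[(323,91),(323,211)],.024);print('bush',b,b.mean(0))
E
```

```text
handle (310, 108, 26, 94) ((0.42499240112304687, 0.3360581970214844), (62.50757598876953, 16.812681198120117), 79.72798919677734)
[[0.4047 0.4426 0.021 ]
 [0.4818 0.4293 0.021 ]
 [0.4471 0.2288 0.021 ]
 [0.3689 0.2422 0.021 ]] [0.4256 0.3357 0.021 ]
yaw 80.03745788713022
bush [[0.433  0.3813 0.024 ]
 [0.4172 0.2906 0.024 ]] [0.4251 0.3359 0.024 ]
```

>>> {"method": "apply_moves", "body": {"targets": [0,0.05,-0.005,0.06,0,0,0.05,-0.005,0.08,0,0,0.03,0,0.05,0,0,0,0,0.02,0,0,0,0,0,0]}}

```text
clock: 10.6
position: [0.4264, 0.3338, 0.1163]
ee_rot: [2.408, 2.017, -0.001]
force: [0.2, -0.9, -0.4]
width: 1.001
```

```bash
python3 - <<'E'
from h import *
st0();im,C=look('wrist');st0();cv2.imwrite('pics/w7.png',im[:,:,::-1])
E
```

```text
clock 10.60 pos [0.4264 0.3338 0.1163] yaw 79.89 tilt [-0.0003 -0.0012 -1.    ] F [ 0.2058 -0.8577 -0.3561] w 1.001 j [-1.2296  0.479   0.6477  1.9444 -0.3807  0.8425 -0.5542]
clock 10.65 pos [0.4266 0.3343 0.1168] yaw 79.91 tilt [ 0.0004 -0.0002 -1.    ] F [-0.2761  0.0629  1.0834] w 1.000 j [-1.2301  0.4782  0.6479  1.9438 -0.3807  0.8427 -0.5544]
```

View pics/w7.png

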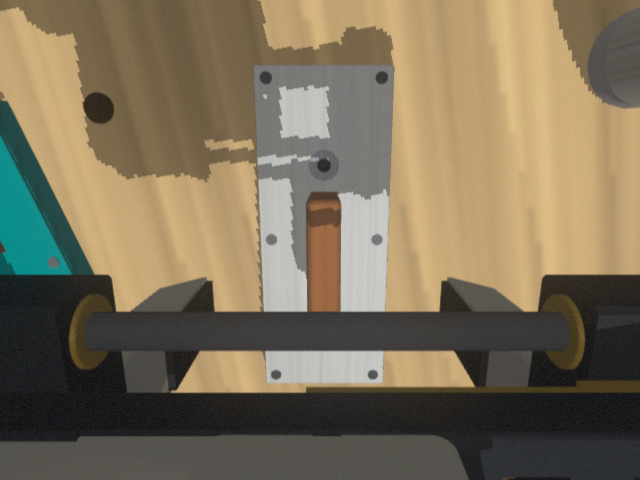

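>>> {"method": "apply_moves", "body": {"targets": [0,0.004,-0.004,0.06,0,0,0,0,0.07,0,0,0,0,0.04,0,0,0,0,0.02,0,0.3,0,0,0.007,0,0.6,0,0,0,0,0.9,0,0,0,0,1,0,0,0,0,1,0,0,0,0,1,0,0,0,0,1,0,0,0,0], "grip_force": 55}}

```text
clock: 12.02
position: [0.4245, 0.3376, 0.0375]
ee_rot: [-2.406, -2.02, -0.0]
force: [0.2, 0.2, -0.3]
width: 0.29
```

```bash
python3 - <<'E'
from h import *
st0()
E
```

```text
clock 12.03 pos [0.4245 0.3376 0.0375] yaw 80.03 tilt [ 0.      0.0001 -1.    ] F [ 0.2209  0.1703 -0.3353] w 0.290 j [-1.163   0.5912  0.5556  2.0002 -0.4852  0.6821 -0.4727]
```

>>> {"method": "apply_moves", "body": {"targets": [1,0,0,0,0,1,0,0,0,0,1,0,0,0,0,1,0,0,-0.03,0,1,0,0,-0.08,0,1,0,0,-0.1,0,1,0,0,-0.05,0,1,0,0,0,0]}}

```text
clock: 13.02
position: [0.4248, 0.3381, 0.143]
ee_rot: [-2.405, -2.02, -0.004]
force: [0.0, -0.4, -5.8]
width: 0.195
```

```bash
python3 - <<'E'
from h import *
s=st0();print(s['ft_torque'])
im,C=look('wrist');st0();cv2.imwrite('pics/w8.png',im[:,:,::-1]);np.savez('w8.npz',im=im,K=C[0],R=C[1],t=C[2],p=s['position'],r=s['ee_rot'])
E
```

```text
clock 13.03 pos [0.4248 0.3381 0.143 ] yaw 80.05 tilt [ 0.0012  0.0021 -1.    ] F [ 0.0198 -0.4406 -5.8296] w 0.195 j [-1.2604  0.4447  0.6754  1.9184 -0.353   0.896  -0.5824]
[-0.0373  0.086   0.0072]
clock 13.07 pos [0.4241 0.3377 0.1417] yaw 80.05 tilt [-0.0002  0.0007 -1.    ] F [ 0.2309 -0.5695 -5.3195] w 0.188 j [-1.2598  0.4462  0.6744  1.9199 -0.3535  0.8952 -0.5819]
```

View pics/w8.png

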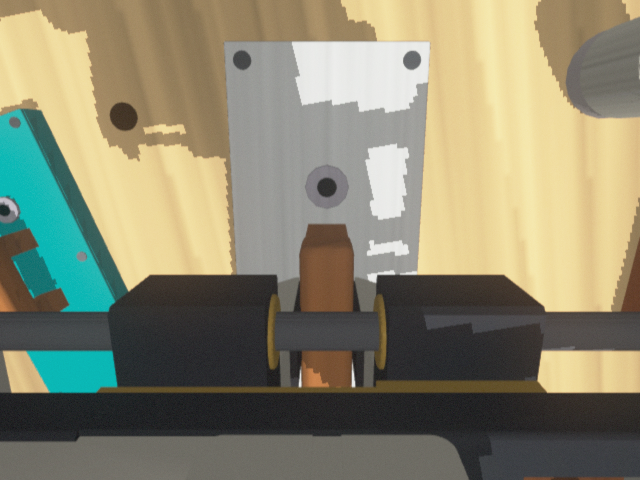

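```bash
python3 - <<'E'
from h import *
p=eyes.camera_params('wrist');H=np.array(p['hand_eye']);K=np.array(p['camera_matrix'])
C=(K,H[:3,:3],H[:3,3])   # tool frame
print('bush',cast(C,[(327,187)],.0137)); print('corners',cast(C,[(224.5,42),(430,41.5)],.0167)); print('bar end',cast(C,[(303,225),(351,225)],-.029))
d=np.load('w3.npz')
# pins in tool frame height irrelevant; recast jig with w3 pose
E
```

```text
bush [[0.0446 0.     0.0137]]
corners [[ 0.1003 -0.0397  0.0167]
 [ 0.1005  0.0399  0.0167]]
bar end [[ 0.0377 -0.0076 -0.029 ]
 [ 0.0377  0.0076 -0.029 ]]
```

```bash
python3 - <<'E'
from h import *
plan([.4243,.3377,.142,80.05],[(.5876,-.0015,.130,91.4,1)])
E
```

```text
7 rows
1,-0.109,0.078,0.004,-0.018,
1,-0.112,0.076,0.005,-0.018,
1,-0.113,0.072,0.004,-0.018,
1,-0.116,0.069,0.004,-0.018,
1,-0.117,0.065,0.004,-0.018,
1,-0.119,0.062,0.005,-0.018,
1,-0.121,0.059,0.004,-0.018
end [ 0.5876 -0.0014  0.13   91.39  ]
```

>>> {"method": "apply_moves", "body": {"targets": [1,-0.054,0.039,0.002,-0.009,1,-0.055,0.039,0.002,-0.009,1,-0.112,0.076,0.005,-0.018,1,-0.113,0.072,0.004,-0.018,1,-0.116,0.069,0.004,-0.018,1,-0.117,0.065,0.004,-0.018,1,-0.08,0.042,0.005,-0.018,1,-0.06,0.031,0.004,-0.018,1,-0.05,0.025,0,0,1,-0.03,0.014,0,0,1,-0.02,0.009,0,0,1,0,0,0,0]}}

```text
clock: 14.58
position: [0.5894, -0.0008, 0.1292]
ee_rot: [-2.195, -2.247, 0.001]
force: [-0.5, -0.1, -4.4]
width: 0.192
```

```bash
python3 - <<'E'
from h import *
s=st0()
im,C=look('wrist');s=st0();im2,_=look('side');cv2.imwrite('pics/w9.png',im[:,:,::-1]);cv2.imwrite('pics/s9.png',im2[:,:,::-1]);np.savez('w9.npz',im=im,K=C[0],R=C[1],t=C[2])
E
```

```text
clock 14.57 pos [ 0.5894 -0.0008  0.1292] yaw 91.35 tilt [-0.0006 -0.0001 -1.    ] F [-0.4912 -0.0501 -4.4218] w 0.192 j [-0.5079  0.5256  0.6078  1.8126 -0.3686  0.9191  0.2876]
clock 14.62 pos [ 0.5892 -0.      0.1292] yaw 91.39 tilt [-0.0007  0.0004 -1.    ] F [ 0.2054 -0.0152 -4.2601] w 0.192 j [-0.5087  0.5253  0.6074  1.8127 -0.3687  0.9192  0.2874]
```

View pics/w9.png

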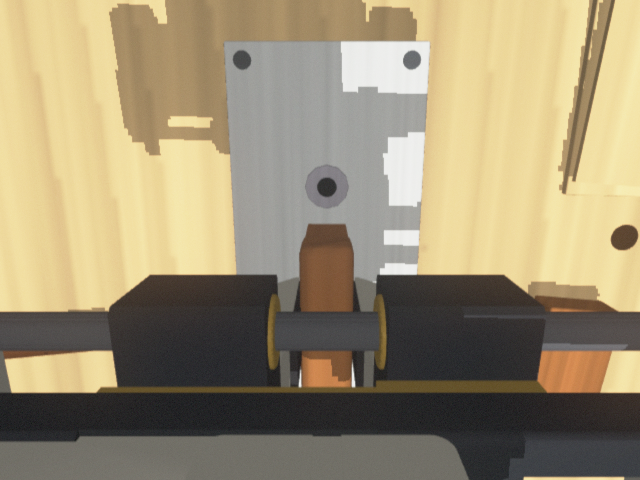

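View pics/s9.png

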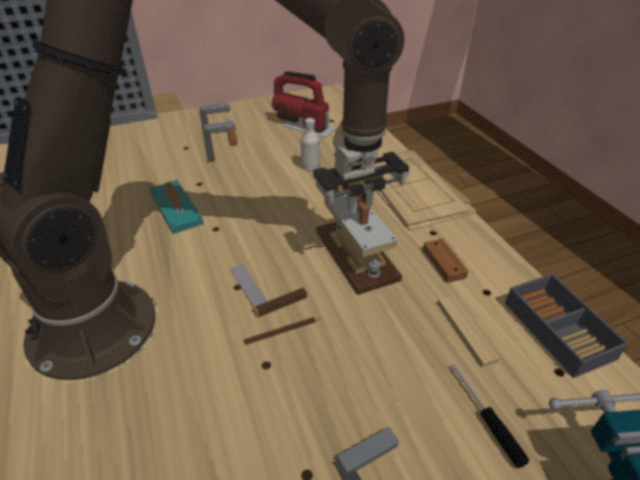

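The wrist view shows the cover held square, its bush at (327,187). The side view shows it hovering over the jig. I lower it slowly and watch the force.

>>> {"method": "apply_moves", "body": {"targets": [1,-0.003,-0.004,0.03,0,1,0,0,0.03,0,1,0,0,0.012,0,1,0,0,0.008,0,1,0,0,0.005,0]}}

```text
clock: 15.3
position: [0.5881, -0.0019, 0.0954]
ee_rot: [2.195, 2.248, 0.0]
force: [0.2, -0.1, -5.2]
width: 0.192
```

```bash
python3 - <<'E'
from h import *
s=st0();print(s['ft_torque'])
E
```

```text
clock 15.30 pos [ 0.5881 -0.0019  0.0954] yaw 91.37 tilt [ 0.0001 -0.     -1.    ] F [ 0.1561 -0.0839 -5.2023] w 0.192 j [-0.4861  0.5647  0.5809  1.8455 -0.4015  0.8501  0.3172]
[-0.1419  0.0215  0.0392]
```

>>> {"method": "apply_moves", "body": {"targets": [1,0,0,0.005,0,1,0,0,0.005,0,1,0,0,0,0]}}

```text
clock: 15.68
position: [0.5879, -0.0019, 0.0914]
ee_rot: [-2.195, -2.248, 0.0]
force: [-0.2, 0.9, -4.6]
width: 0.195
```

```bash
python3 - <<'E'
from h import *
s=st0();print(s['ft_torque'])
E
```

```text
clock 15.68 pos [ 0.5879 -0.0019  0.0914] yaw 91.37 tilt [-0.0002  0.0001 -1.    ] F [-0.1989  0.8535 -4.6405] w 0.195 j [-0.4835  0.5696  0.5773  1.8489 -0.4055  0.8426  0.3205]
[-0.1094  0.0601 -0.0025]
```

>>> {"method": "apply_moves", "body": {"targets": [1,0,0,0.005,0,1,0,0,0.005,0,1,0,0,0,0]}}

```text
clock: 16.05
position: [0.5878, -0.0019, 0.0873]
ee_rot: [-2.195, -2.248, 0.0]
force: [-0.0, 0.3, -5.2]
width: 0.192
```

```bash
python3 - <<'E'
from h import *
s=st0();print(s['ft_torque'])
E
```

```text
clock 16.05 pos [ 0.5878 -0.0019  0.0873] yaw 91.37 tilt [-0.0004  0.     -1.    ] F [-0.0355  0.3418 -5.1897] w 0.192 j [-0.4808  0.5749  0.5737  1.852  -0.4096  0.8348  0.3238]
[-0.0936  0.0263  0.0105]
```

>>> {"method": "apply_moves", "body": {"targets": [1,0,0,0.005,0,1,0,0,0.005,0,1,0,0,0,0]}}

```text
clock: 16.42
position: [0.5882, -0.0019, 0.0838]
ee_rot: [2.195, 2.248, 0.001]
force: [-1.4, 1.2, 0.4]
width: 0.191
```

```bash
python3 - <<'E'
from h import *
s=st0();print(s['ft_torque'])
E
```

```text
clock 16.43 pos [ 0.5882 -0.0019  0.0838] yaw 91.36 tilt [ 0.0004  0.0002 -1.    ] F [-1.3752  1.157   0.4168] w 0.191 j [-0.4781  0.5795  0.5704  1.8544 -0.4137  0.8272  0.3271]
[-0.0794  0.3153 -0.0172]
```

>>> {"method": "apply_moves", "body": {"targets": [1,0,-0.001,0.004,0,1,0,0,0.004,0,1,0,0,0.003,0,1,0,0,0,0]}}

```text
clock: 16.92
position: [0.5882, -0.0019, 0.0797]
ee_rot: [2.194, 2.247, 0.002]
force: [-1.4, 1.2, 6.8]
width: 0.19
```

```bash
python3 - <<'E'
from h import *
s=st0();print(s['ft_torque'])
E
```

```text
clock 16.93 pos [ 0.5882 -0.0019  0.0797] yaw 91.37 tilt [ 0.0013  0.0003 -1.    ] F [-1.3579  1.2386  6.8395] w 0.190 j [-0.4754  0.5843  0.5666  1.8582 -0.4181  0.8182  0.3308]
[0.0235 0.443  0.0081]
```

>>> {"method": "apply_moves", "body": {"targets": [1,0,-0.001,0.003,0,1,0,0,0.003,0,1,0,0,0.002,0,1,0,0,0,0]}}

```text
clock: 17.42
position: [0.5883, -0.0019, 0.0794]
ee_rot: [2.195, 2.247, 0.006]
force: [-11.3, 2.9, 40.2]
width: 0.194
```

```bash
python3 - <<'E'
from h import *
s=st0();print(s['ft_torque'])
E
```

```text
clock 17.43 pos [ 0.5883 -0.0019  0.0794] yaw 91.35 tilt [ 0.003   0.0022 -1.    ] F [-11.307    2.936   40.2458] w 0.194 j [-0.4737  0.5838  0.5654  1.8597 -0.4208  0.8155  0.3335]
[0.3329 2.8579 0.052 ]
```

>>> {"method": "apply_moves", "body": {"targets": [1,0,-0.003,-0.003,0,1,0,0,0,0,1,0,0,0,0]}}

```text
clock: 17.8
position: [0.5883, -0.0019, 0.0795]
ee_rot: [2.193, 2.246, 0.006]
force: [-1.1, 2.5, 21.5]
width: 0.19
```

```bash
python3 - <<'E'
from h import *
s=st0();print(s['ft_torque'])
im,C=look('wrist');im2,_=look('side');im3,_=look('top');s=st0()
cv2.imwrite('pics/w10.png',im[:,:,::-1])
a=cv2.resize(im2[130:310,280:440],(400,450),interpolation=cv2.INTER_CUBIC);b=cv2.resize(im3[150:250,240:400],(400,450),interpolation=cv2.INTER_CUBIC)
cv2.imwrite('pics/c10.png',np.hstack([a,b])[:,:,::-1])
E
```

```text
clock 17.80 pos [ 0.5883 -0.0019  0.0795] yaw 91.37 tilt [ 0.0049  0.001  -1.    ] F [-1.0627  2.4923 21.5483] w 0.190 j [-0.4751  0.5828  0.5658  1.8615 -0.4198  0.8127  0.3327]
[0.1163 0.807  0.0242]
clock 17.95 pos [ 0.5883 -0.0019  0.0795] yaw 91.37 tilt [ 0.0048  0.001  -1.    ] F [-1.8965  0.8467 21.0034] w 0.193 j [-0.4752  0.5828  0.5658  1.8615 -0.4198  0.8127  0.3326]
```

View pics/c10.png

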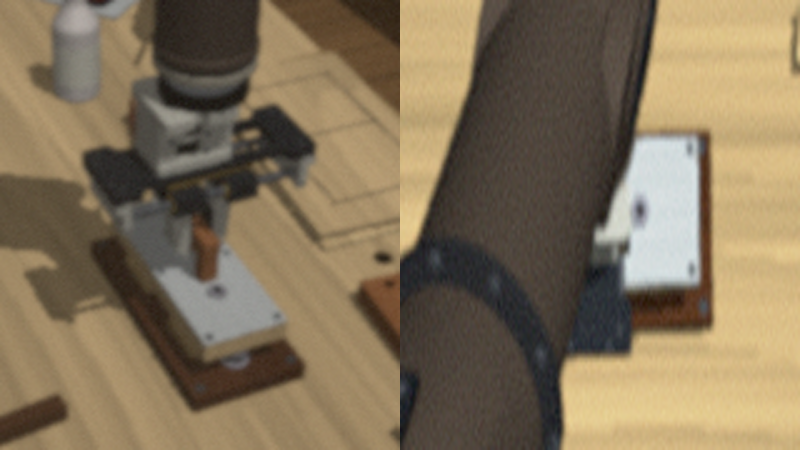

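View pics/w10.png

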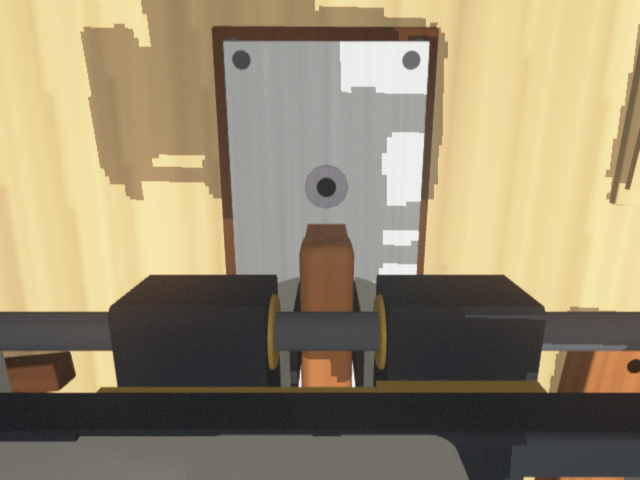

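The cover now touches the blank at 21 N with the handle held, but the tool has tilted slightly (0.005 rad). I ease the sideways offset back to see whether it levels.

>>> {"method": "apply_moves", "body": {"targets": [1,0,0.003,0,0,1,0,0,0,0,1,0,0,0,0]}}

```text
clock: 18.32
position: [0.5883, -0.0019, 0.0794]
ee_rot: [2.194, 2.247, 0.004]
force: [-6.9, 1.1, 26.0]
width: 0.189
```

```bash
python3 - <<'E'
from h import *
s=st0();print(s['ft_torque'])
E
```

```text
clock 18.32 pos [ 0.5883 -0.0019  0.0794] yaw 91.36 tilt [ 0.0026  0.0014 -1.    ] F [-6.9034  1.074  26.0287] w 0.189 j [-0.4745  0.5839  0.5658  1.8595 -0.4198  0.8159  0.3325]
[0.155  1.7249 0.0146]
```

>>> {"method": "apply_moves", "body": {"targets": [1,0,0.001,0,0,1,0,0,0,0,1,0,0,0,0,1,0,0,0,0]}}

```text
clock: 18.82
position: [0.5883, -0.0019, 0.0794]
ee_rot: [2.195, 2.247, 0.004]
force: [-7.9, 1.3, 26.3]
width: 0.191
```

```bash
python3 - <<'E'
from h import *
s=st0();print(s['ft_torque'])
im2,_=look('side');im,C=look('wrist')
a=cv2.resize(im2[220:300,315:415],(800,600),interpolation=cv2.INTER_CUBIC);cv2.imwrite('pics/s11.png',a[:,:,::-1])
T=eyes.camera_params('wrist');H=np.array(T['hand_eye']);Ct=(C[0],H[:3,:3],H[:3,3])
cv2.imwrite('pics/w11.png',im[:,:,::-1]);s=st0()
E
```

```text
clock 18.82 pos [ 0.5883 -0.0019  0.0794] yaw 91.36 tilt [ 0.0021  0.0015 -1.    ] F [-7.8914  1.3224 26.2917] w 0.191 j [-0.4742  0.5843  0.5658  1.8588 -0.4198  0.8169  0.3325]
[0.1191 2.0014 0.0086]
clock 18.93 pos [ 0.5883 -0.0019  0.0794] yaw 91.36 tilt [ 0.002   0.0015 -1.    ] F [-7.7173  1.4841 26.6622] w 0.192 j [-0.4742  0.5843  0.5658  1.8588 -0.4198  0.817   0.3324]
```

View pics/s11.png

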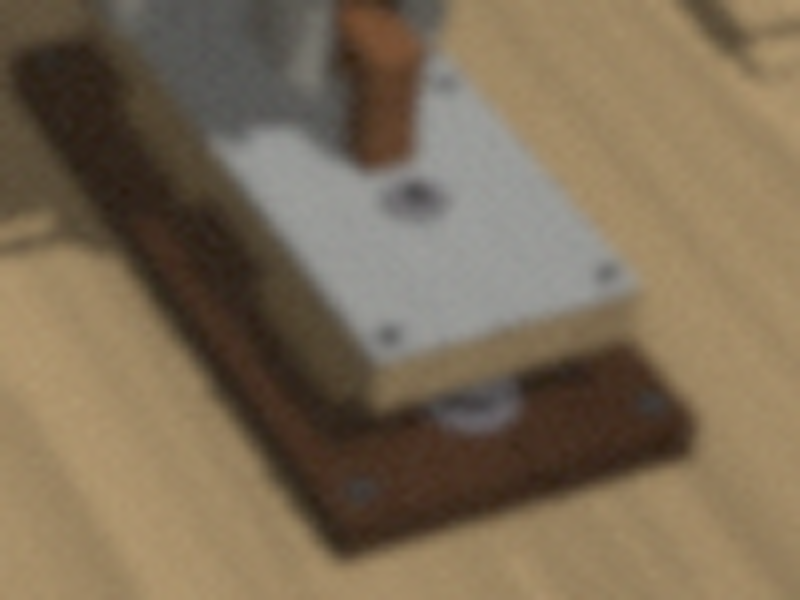

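The side crop shows the cover level on the jig with the sleeve tucked under it. The 26 N push and the TCP height (underside about 0.042 m, which is the pressed-home height) are both steady, so I hand in.

```bash
python3 -c "
from cell import arm
print(arm.sign_off())"
```

```text
the job is handed in; nothing more can be done
None
```

The job is handed in at about 19 s: the blank is in the nest and the cover is held pressed down on it over both pins.

**Blank:** I put it in the nest and let go. A wrist picture afterwards showed it flat inside the fences, with its top corners within about 2 px of where a seated blank should be.

**Cover:** I took the aluminium cover by its handle and left the turquoise one alone. It went onto both pins on the first descent, with no side force until the sleeves took load, so it needed no sliding about.

**Last checks:**
- **Press:** the upward force was steady at 26 N. The tool height puts the cover's underside at about 0.042 m, which is the pressed-home height.
- **Grip:** the handle opening read about 18 mm, matching the bar, and there was no sign of slip.
- **Level:** the tool was tilted about 0.0025 rad (0.15°), so the cover should be flat to about 0.2 mm across its width. No view shows the gap directly.
- **Side force:** a steady sideways load of about 8 N remained, taken by the pins and friction. I left it because easing it off tilted the tool more.
- **Peak force:** the push briefly reached 40 N on first contact with the blank before I eased it. That was the held cover pressing on the blank, and the wrist stayed far below 120 N.

The wrist and top cameras disagreed by 1 to 3 mm along y, so I used wrist-camera positions for both the cover and the jig. I touched none of the other things, but did not check their positions again at the end.

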